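# Press the paint pots shut, lightest colour first

### The arm

A 7-joint arm with a two-finger parallel gripper is mounted at the origin on the work surface. World frame = base frame: x ahead of the robot, y to its left, z up, the work surface at z = 0. Lengths are in m, angles in rad, forces in N, time in s.
With the tool pointing down it reaches from about 0.425 to 0.875 m from the base axis. Payload 4.7 kg.
Tool frame: the origin (TCP) lies at the very end of the fingers, on their centre line; the grasp point (between the pads) lies 19 mm behind it (ctrl.grasp_offset is the distance from the TCP to the grasp point, in m); z points along the fingers, y is the direction in which the jaws open and shut (so a half turn about z gives the same grasp; the last joint's range is limited). The gripper opens to 87 mm and grips with 3 to 60 N. Pads are 19 mm wide; open, the fingers measure 117 mm over their backs; the gripper's body (75 mm by 190 mm) begins 51 mm behind the grasp point.
Start: joints at [-1.313, 0.321, -0.07, 1.45, 0.023, 1.371, -0.057], TCP at [0.157, 0.631, 0.223] pointing down, gripper open.
Joint ranges: [-2.86, 2.86], [-0.3, 2.09], [-1.38, 1.24], [0.06, 2.45], [-1.56, 4.7], [0.09, 2.05], [-2.69, 2.69]. Speed limits (rad/s): [2.57, 2.57, 3.14, 3.14, 3.14, 3.14, 3.14].

### API

Orientations are given as a rotation vector (axis times angle).
In Python, from bench import ctrl gives the robot as it stands.
- The arm moves only by the shell command python3 -m creep 'ROWS' [FORCE]. ROWS is JSON, a list that holds one entry, the list of rows, each a list of 7 numbers: the opening, from 0 (shut) to 1 (fully open), then the shift along the tool's x, y, z in mm, then the turn, a rotation vector about the tool's x, y, z in rad. In form: [[[grip, dx, dy, dz, rx, ry, rz], ...]]. A call has 1 to 5 rows; each row is the pose to reach, as a shift and turn from the pose commanded when the call began, along the tool's axes at that moment; what a row does not reach only later rows make up. A row lasts 1/10 s, in which the tool goes at most 50 mm and 8.59 degrees, less where a joint would pass 70% of its speed; a pose out of reach is approached as far as the arm can. A call with a gripper value outside its range is refused whole. The fingers move at their own pace and stop on an object; FORCE is the grip in N (left out, the last holds). Time passes only in rows, so rows that repeat a pose let the fingers close. It gives the time, the measured TCP pose, the force and the opening at its end, in the units of the state.
- ctrl.get_state(): the state, without advancing time (a new reading comes with each control period).
- ctrl.get_image(name): name is "scene" or "top" or "wrist"; returns the picture (480x640x3 uint8, red, green, blue); there is no depth.
- ctrl.camera_params(name): a dict with "K" (3x3 intrinsics, pixels), "pose" (4x4, takes a point from camera to world coordinates). Camera axes: x right, y down, z forward; pixel columns grow to the right and rows downward; lengths in m; the calibration is good to about 2 mm. A picture is of the moment at which its call begins: read the wrist's pose just before it. camera_params takes no time and is no camera call; for the wrist camera it gives the pose at the moment of the call.
- ctrl.close_job(): hands the job in, once; it reports no verdict.
The state is a dict: "time": time; "joint_positions": joint angles; "qd": joint speeds; "joint_torque": joint torques, N m; "position": TCP position; "tool_rot": TCP orientation; "ft_force": force on the tool from outside, world axes, zero at the start; "torque": the same for the moment, N m; "grip_width": opening from 0.0 (shut) to 1.0 (fully open).
Only numpy, scipy, OpenCV 4.12 (cv2) and the standard library are available. Lean on these libraries where they do the work, as an engineer would, in place of code of your own. Each camera call takes 0.05 s, during which the arm holds its last target. There are 200 camera calls.

### The job

Close the paint pots by pressing down on their lids with the fingertips until each is fully home: first the yellow, then the red, then the blue, so that no dark paint is carried to a lighter lid. Press gently and do not pick up, tip or shift the pots. Leave the green pot open as it is, because it is still in use, and leave the tape, the brush and the mug alone.

Things in the scene. Friction and masses are not known exactly. Their poses are not given: they have to be found in the camera images.
- board: flat plywood drawing board lying fixed on the table, 340 mm (its x) by 560 mm (its y), 12 mm thick, with a sheet of paper on it; the four paint pots, the tape roll and one brush stand or lie on it. Origin: centre of its underside, on the table; z up.
- pot_yellow: loose round white plastic paint pot with a yellow band and a yellow lid, 58 mm across, about 320 g with its lid, standing upright on the board. Origin: centre of its underside; z up along its axis.
- lid_yellow_top (a point): centre of the top face of the yellow push-on lid: a 60 mm rim, 12 mm high, with a raised soft springy pad of the same colour, 50 mm across, standing 6 mm above the rim. The pad gives 1 mm per 3 N (6 mm at most) and springs back; the point lies on the pad and moves with it. Unpressed, it is 70 mm above the underside of the pot when the lid is all the way up, and 60 mm when the lid is home.
- lid_yellow (a joint): how far the yellow lid has been pressed down on its pot, m: 0 = standing 10 mm proud, with a white neck about 8 mm high showing between coloured band and lid; 0.010 = fully home (hard stop; no white left between band and lid). It starts between 0 and 0.002. It slides straight down against a steady friction of about 4 N, has no spring, and stays where it is left.
- pot_red: loose round white plastic paint pot with a red band and a red lid, 58 mm across, about 320 g with its lid, standing upright on the board. Origin: centre of its underside; z up along its axis.
- lid_red_top (a point): centre of the top face of the red push-on lid: a 60 mm rim, 12 mm high, with a raised soft springy pad of the same colour, 50 mm across, standing 6 mm above the rim. The pad gives 1 mm per 3 N (6 mm at most) and springs back; the point lies on the pad and moves with it. Unpressed, it is 70 mm above the underside of the pot when the lid is all the way up, and 60 mm when the lid is home.
- lid_red (a joint): how far the red lid has been pressed down on its pot, m: 0 = standing 10 mm proud, with a white neck about 8 mm high showing between coloured band and lid; 0.010 = fully home (hard stop; no white left between band and lid). It starts between 0 and 0.002. It slides straight down against a steady friction of about 4 N, has no spring, and stays where it is left.
- pot_blue: loose round white plastic paint pot with a blue band and a blue lid, 58 mm across, about 320 g with its lid, standing upright on the board. Origin: centre of its underside; z up along its axis.
- lid_blue_top (a point): centre of the top face of the blue push-on lid: a 60 mm rim, 12 mm high, with a raised soft springy pad of the same colour, 50 mm across, standing 6 mm above the rim. The pad gives 1 mm per 3 N (6 mm at most) and springs back; the point lies on the pad and moves with it. Unpressed, it is 70 mm above the underside of the pot when the lid is all the way up, and 60 mm when the lid is home.
- lid_blue (a joint): how far the blue lid has been pressed down on its pot, m: 0 = standing 10 mm proud, with a white neck about 8 mm high showing between coloured band and lid; 0.010 = fully home (hard stop; no white left between band and lid). It starts between 0 and 0.002. It slides straight down against a steady friction of about 4 N, has no spring, and stays where it is left.
- pot_green: loose round white plastic paint pot with a green band and a green lid, 58 mm across, about 320 g with its lid, standing upright on the board. Origin: centre of its underside; z up along its axis.
- lid_green_top (a point): centre of the top face of the green push-on lid: a 60 mm rim, 12 mm high, with a raised soft springy pad of the same colour, 50 mm across, standing 6 mm above the rim. The pad gives 1 mm per 3 N (6 mm at most) and springs back; the point lies on the pad and moves with it. Unpressed, it is 70 mm above the underside of the pot when the lid is all the way up, and 60 mm when the lid is home.
- lid_green (a joint): how far the green lid has been pressed down on its pot, m: 0 = standing 10 mm proud, with a white neck about 8 mm high showing between coloured band and lid; 0.010 = fully home (hard stop; no white left between band and lid). It starts between 0 and 0.002. It slides straight down against a steady friction of about 4 N, has no spring, and stays where it is left.
- tape: loose roll of cream masking tape lying flat on the board beyond the pots, 96 mm across, 24 mm high, hole 76 mm. Origin: centre of its underside. Leave alone.
- brush: loose artist's paintbrush, 190 mm long, about 10 mm thick, lying on the board on the robot's side of the pots. Origin: on its underside, at mid-length; x along it, towards the bristles. Leave alone.
- mug: loose white mug, 80 mm across and 95 mm high, full of brushes that stand up to 215 mm high and lean up to 55 mm from its axis, on the table to the right of the board (-y). Origin: centre of its underside. Leave alone.

How it is judged:
By the outcome, as a careful person would: the job done as asked, in the order asked, and still so for the second after the job is handed in, with the robot touching nothing.
It also fails if it takes over 46 s, if anything falls off the work surface, if the arm or the gripper's body presses on something with over 40 N, if the wrist force passes 120 N, or if a joint passes its speed limit or range.

## Working session

There is one attempt and no reset: what is moved stays moved. The work goes in short steps, Python scripts to look and compute and a shell command to move; the robot and the scene stay as the last step left them, time stands still between calls to the robot, and variables do not carry over. Pictures are saved under pics/ and viewed, about 8 in all and at most 12, crops included, and the job is handed in when it is done.

```bash
mkdir -p pics
python3 - <<'E'
from bench import ctrl
import cv2,numpy as np
s=ctrl.get_state();print(s)
for n in("top","scene"):
    im=ctrl.get_image(n);cv2.imwrite(f"pics/{n}0.png",im[:,:,::-1])
    p=ctrl.camera_params(n);print(n,np.round(p["K"],1).tolist(),np.round(p["pose"],3).tolist())
E
```

```text
{'time': 0.0, 'joint_positions': array([-1.3128752 ,  0.32185261, -0.07010662,  1.45168356,  0.02260752,
        1.37078813, -0.05687255]), 'qd': array([-0.00229289,  0.00030864, -0.00041006,  0.00055193, -0.00098578,
       -0.00039934,  0.00024922]), 'joint_torque': array([-3.52912475e-04, -4.91286314e+01, -4.04089121e-01, -3.12530923e+01,
       -6.38570962e-02,  4.39431961e-02,  1.77904080e-04]), 'position': array([0.15682168, 0.63022509, 0.22143816]), 'tool_rot': array([-3.81902848e-01, -3.11815267e+00,  3.04588038e-03]), 'ft_force': array([-0.62692862, -0.88506391,  0.79500213]), 'torque': array([-0.00925313,  0.0329851 ,  0.02667832]), 'grip_width': 1.0014254835304794}
top [[517.2, 0.0, 310.9], [0.0, 517.2, 243.6], [0.0, 0.0, 1.0]] [[0.001, -0.989, 0.149, 0.401], [-1.0, -0.002, -0.006, -0.1], [0.006, -0.149, -0.989, 1.192], [0.0, 0.0, 0.0, 1.0]]
scene [[575.9, 0.0, 317.9], [0.0, 575.9, 231.3], [0.0, 0.0, 1.0]] [[-0.557, 0.633, -0.537, 1.13], [0.83, 0.423, -0.363, 0.251], [-0.003, -0.648, -0.762, 0.902], [0.0, 0.0, 0.0, 1.0]]
```

View pics/top0.png

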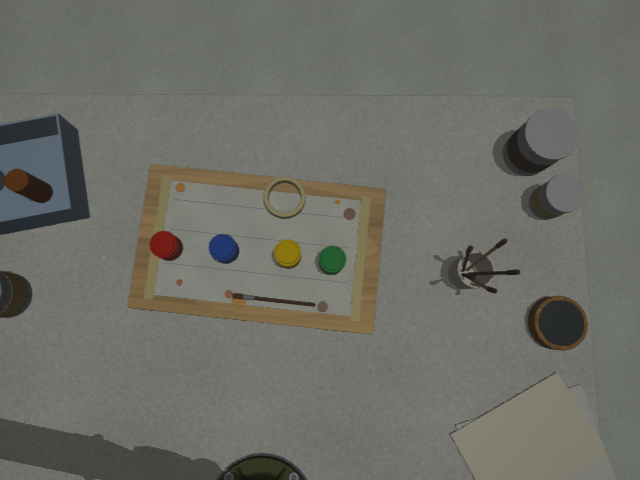

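View pics/scene0.png

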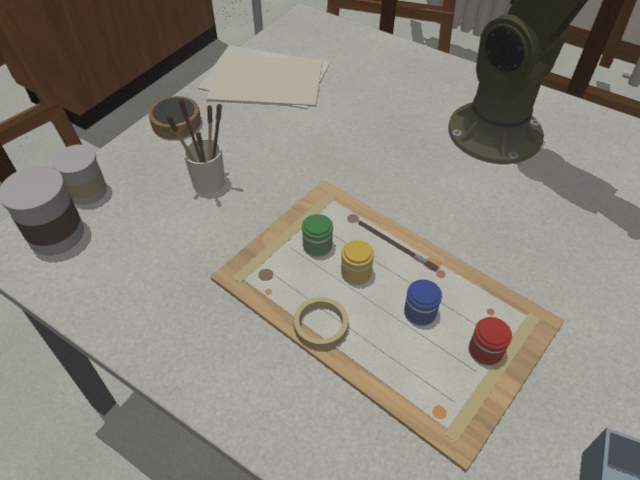

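The top view shows red at (166,245), blue at (223,248), yellow at (287,253) and green at (332,260). The tape is at (285,198), the brush at about (275,300) and the mug at (470,270). The scene view agrees with this order. Next I'll locate the lids in both views.

```bash
cat > h.py <<'E'
import cv2,numpy as np
from scipy.spatial.transform import Rotation as R
HUE={"yellow":(18,32),"red":(172,6),"blue":(108,128),"green":(50,85)}
def mask(im,c):
    h=cv2.cvtColor(im,cv2.COLOR_RGB2HSV);a,b=HUE[c];H=h[...,0]
    m=((H>=a)&(H<=b)) if a<b else ((H>=a)|(H<=b))
    m=(m&(h[...,1]>150)&(h[...,2]>40)).astype(np.uint8)
    m=cv2.morphologyEx(m,cv2.MORPH_OPEN,np.ones((3,3)))
    n,l,st,_=cv2.connectedComponentsWithStats(m)
    if n<2:return None
    return l==1+np.argmax(st[1:,4])
def cast(p,uv,z):
    d=np.c_[uv,np.ones(len(uv))]@np.linalg.inv(p["K"]).T@p["pose"][:3,:3].T
    o=p["pose"][:3,3];return o+d*((z-o[2])/d[:,2])[:,None]
def lid(im,p,c,z=0.075,r=0.030):
    m=mask(im,c)
    if m is None:return None
    v,u=np.nonzero(m);P=cast(p,np.c_[u,v].astype(float),z)[:,:2]
    d=P.mean(0)-p["pose"][:2,3];d/=np.linalg.norm(d);n=np.array([-d[1],d[0]])
    a,b=P@d,P@n
    return d*(np.percentile(a,99.7)-r)+n*(b.max()+b.min())/2,b.max()-b.min(),a.max()-a.min(),len(u)
E
python3 - <<'E'
from h import *;from bench import ctrl
for n in("top","scene"):
    im=cv2.imread(f"pics/{n}0.png")[:,:,::-1].copy();p=ctrl.camera_params(n)
    for c in HUE:
        r=lid(im,p,c);print(n,c,np.round(r[0],4),np.round(r[1:],3))
s=ctrl.get_state();print(R.from_rotvec(s["tool_rot"]).as_matrix().round(3),ctrl.camera_params("wrist")["pose"].round(3))
E
```

```text
top yellow [ 0.5473 -0.0553] [5.70e-02 6.20e-02 5.92e+02]
top red [0.5667 0.2144] [5.6e-02 5.9e-02 5.8e+02]
top blue [0.5594 0.0852] [5.60e-02 5.30e-02 4.82e+02]Traceback (most recent call last):
  File "<stdin>", line 5, in <module>
TypeError: 'NoneType' object is not subscriptable
```

```bash
sed -i 's/\[...,1\]>150/[...,1]>120/' h.py
python3 - <<'E'
from h import *;from bench import ctrl
for n in("top","scene"):
    im=cv2.imread(f"pics/{n}0.png")[:,:,::-1].copy();p=ctrl.camera_params(n)
    for c in HUE:
        r=lid(im,p,c);print(n,c,r and (np.round(r[0],4),np.round(r[1:],3)))
s=ctrl.get_state();M=R.from_rotvec(s["tool_rot"]).as_matrix();print(M.round(3),ctrl.camera_params("wrist")["pose"].round(3))
for xy in([.5473,-.0553],[.5594,.0852],[.5667,.2144]):print((M.T@(np.r_[xy,.14]-s["position"])*1000).round(0))
E
```

```text
top yellow (array([ 0.5484, -0.055 ]), array([5.90e-02, 6.30e-02, 6.19e+02]))
top red (array([0.567 , 0.2141]), array([5.70e-02, 7.20e-02, 7.01e+02]))
top blue (array([0.5598, 0.0856]), array([5.60e-02, 6.00e-02, 5.72e+02]))
top green (array([ 0.5334, -0.1519]), array([5.60e-02, 5.70e-02, 5.52e+02]))
scene yellow (array([ 0.5514, -0.0538]), array([5.70e-02, 5.70e-02, 6.23e+02]))
scene red (array([0.5699, 0.217 ]), array([5.70e-02, 6.30e-02, 9.37e+02]))
scene blue (array([0.5634, 0.0894]), array([5.10e-02, 4.80e-02, 5.29e+02]))
scene green None
[[-0.97   0.241 -0.   ]
 [ 0.241  0.97  -0.002]
 [-0.    -0.002 -1.   ]] [[ 0.243  0.933  0.266  0.084]
 [ 0.97  -0.233 -0.069  0.647]
 [-0.002  0.275 -0.962  0.384]
 [ 0.     0.     0.     1.   ]]
[-544. -571.   83.]
[-522. -432.   82.]
[-498. -305.   82.]
```

Both views agree to about 4 mm, and the sizes and spacing are plausible. I'll move above yellow with the gripper shut, staying at z≈0.22 on the way.

```bash
python3 -m creep '[[[0,-40,-20,0,0,0,0],[0,-80,-40,0,0,0,0],[0,-120,-60,0,0,0,0],[0,-160,-80,0,0,0,0],[0,-200,-100,0,0,0,0]]]' 20
python3 -m creep '[[[0,-30,-36,0,0,0,0],[0,-60,-72,0,0,0,0],[0,-90,-108,0,0,0,0],[0,-120,-144,0,0,0,0],[0,-150,-180,0,0,0,0]]]'
python3 -m creep '[[[0,-30,-36,0,0,0,0],[0,-60,-72,0,0,0,0],[0,-90,-108,0,0,0,0],[0,-120,-144,0,0,0,0],[0,-150,-180,0,0,0,0]]]'
```

```text
time: 0.6
position: [0.3279, 0.4839, 0.2222]
tool_rot: [-0.382, -3.118, 0.001]
ft_force: [0.5, 0.8, -0.6]
grip_width: 0.632
time: 1.1
position: [0.4294, 0.2726, 0.2223]
tool_rot: [-0.382, -3.118, 0.0]
ft_force: [0.7, 1.4, -0.7]
grip_width: 0.173
time: 1.6
position: [0.5314, 0.0619, 0.2224]
tool_rot: [-0.382, -3.118, -0.001]
ft_force: [0.3, -0.2, -1.5]
grip_width: 0.004
```

```bash
python3 -m creep '[[[0,-16,-37,0,0,0,0],[0,-32,-74,10,0,0,0],[0,-46,-110,30,0,0,0],[0,-46,-110,60,0,0,0],[0,-46,-110,60,0,0,0]]]'
python3 - <<'E'
from h import *;from bench import ctrl
p=ctrl.camera_params("wrist");s=ctrl.get_state();im=ctrl.get_image("wrist");cv2.imwrite("pics/w1.png",im[:,:,::-1])
print(s["position"],s["ft_force"],p["pose"].round(3))
for c in HUE:
    r=lid(im,p,c);print(c,r and (np.round(r[0],4),np.round(r[1:],3)))
E
```

```text
time: 2.1
position: [0.546, -0.0552, 0.1586]
tool_rot: [-0.386, -3.11, 0.002]
ft_force: [-0.7, 1.8, -0.7]
grip_width: 0.003
[ 0.54600944 -0.05521476  0.1586481 ] [-0.65924916  1.83666472 -0.74130187] [[ 0.246  0.934  0.259  0.474]
 [ 0.969 -0.236 -0.068 -0.038]
 [-0.003  0.267 -0.964  0.321]
 [ 0.     0.     0.     1.   ]]
yellow (array([ 0.6472, -0.1151]), array([3.210e-01, 5.200e-02, 8.256e+03]))
red (array([0.5404, 0.1229]), array([2.00e-02, 8.00e-03, 1.59e+02]))
blue (array([0.5607, 0.0842]), array([5.900e-02, 8.100e-02, 8.733e+03]))
green (array([ 0.5346, -0.1529]), array([5.700e-02, 7.300e-02, 5.804e+03]))
```

View pics/w1.png

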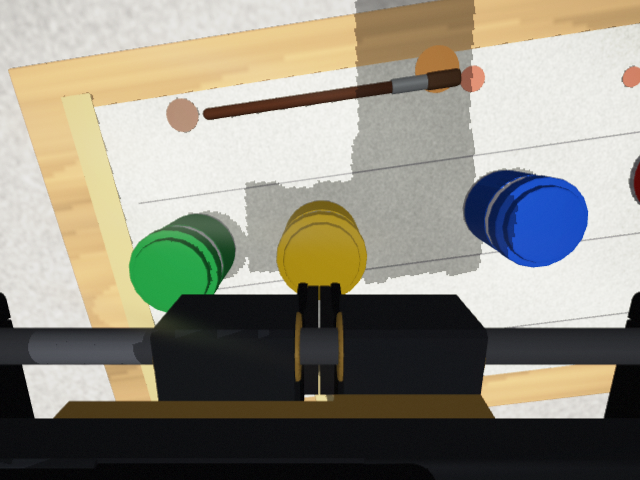

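Wrist view: the shut fingertips are at (320,285), over the yellow lid centred at about (322,250). Green is on the left and blue on the right. The wrist fixes for blue and green match the top view within 2 mm. I'll descend to just above the pad, then press slowly.

```bash
python3 -m creep '[[[0,-2,0,25,0,0,0],[0,-2,0,50,0,0,0],[0,-2,0,64,0,0,0],[0,-2,0,64,0,0,0],[0,-2,0,64,0,0,0]]]'
python3 -m creep '[[[0,0,0,2,0,0,0],[0,0,0,4,0,0,0],[0,0,0,6,0,0,0],[0,0,0,8,0,0,0],[0,0,0,10,0,0,0]]]'
python3 -m creep '[[[0,0,0,2,0,0,0],[0,0,0,4,0,0,0],[0,0,0,6,0,0,0],[0,0,0,6,0,0,0]]]'
```

```text
time: 2.65
position: [0.5519, -0.0541, 0.0997]
tool_rot: [0.38, 3.117, 0.001]
ft_force: [0.3, -0.5, 0.5]
grip_width: 0.002
time: 3.15
position: [0.5512, -0.0546, 0.0885]
tool_rot: [0.382, 3.118, 0.0]
ft_force: [-0.7, 0.1, 0.8]
grip_width: 0.006
time: 3.55
position: [0.551, -0.0546, 0.0822]
tool_rot: [-0.382, -3.118, 0.0]
ft_force: [0.1, 0.2, 0.5]
grip_width: 0.008
```

```bash
python3 -m creep '[[[0,0,0,1.5,0,0,0],[0,0,0,3,0,0,0],[0,0,0,4,0,0,0],[0,0,0,4,0,0,0]]]'
python3 -m creep '[[[0,0,0,1.5,0,0,0],[0,0,0,3,0,0,0],[0,0,0,4,0,0,0],[0,0,0,4,0,0,0]]]'
python3 -m creep '[[[0,0,0,1,0,0,0],[0,0,0,2,0,0,0],[0,0,0,2,0,0,0],[0,0,0,2,0,0,0]]]'
```

```text
time: 3.95
position: [0.5512, -0.0546, 0.0787]
tool_rot: [0.382, 3.118, 0.0]
ft_force: [0.0, 0.0, 2.9]
grip_width: 0.007
time: 4.35
position: [0.5513, -0.0546, 0.0745]
tool_rot: [0.382, 3.118, 0.0]
ft_force: [-0.7, 0.3, 2.6]
grip_width: 0.007
time: 4.75
position: [0.5512, -0.0546, 0.0725]
tool_rot: [0.382, 3.118, 0.0]
ft_force: [-0.2, -0.1, 3.3]
grip_width: 0.008
```

```bash
python3 -m creep '[[[0,0,0,1,0,0,0],[0,0,0,2,0,0,0],[0,0,0,2,0,0,0],[0,0,0,2,0,0,0]]]'
python3 -m creep '[[[0,0,0,1,0,0,0],[0,0,0,2,0,0,0],[0,0,0,2,0,0,0],[0,0,0,2,0,0,0]]]'
```

```text
time: 5.15
position: [0.5512, -0.0546, 0.0707]
tool_rot: [0.382, 3.118, 0.0]
ft_force: [-2.0, -0.4, 5.5]
grip_width: 0.006
time: 5.55
position: [0.5513, -0.0547, 0.0694]
tool_rot: [0.382, 3.118, 0.001]
ft_force: [-2.9, -0.7, 9.6]
grip_width: 0.007
```

The force is rising at the pad's 3 N/mm and reached 9.6 N, so yellow is on its stop. I'll lift off, check, and go over to red.

```bash
python3 -m creep '[[[0,0,0,-10,0,0,0],[0,0,0,-40,0,0,0],[0,0,0,-70,0,0,0],[0,0,0,-80,0,0,0]]]'
python3 -m creep '[[[0,8,44,0,0,0,0],[0,16,88,0,0,0,0],[0,25,132,0,0,0,0],[0,33,176,0,0,0,0],[0,41,220,0,0,0,0]]]'
python3 -m creep '[[[0,8,45,0,0,0,0],[0,8,45,0,0,0,0],[0,8,45,0,0,0,0]]]'
python3 - <<'E'
from h import *;from bench import ctrl
p=ctrl.camera_params("wrist");s=ctrl.get_state();im=ctrl.get_image("wrist");cv2.imwrite("pics/w2.png",im[:,:,::-1])
print(s["position"],s["ft_force"])
r=lid(im,p,"red");print(r)
im=ctrl.get_image("scene");cv2.imwrite("pics/s2.png",cv2.resize(im[200:380,280:530,::-1],None,fx=3,fy=3))
t=ctrl.get_image("top");print(lid(t,ctrl.camera_params("top"),"yellow",.065))
E
```

```text
time: 5.95
position: [0.5528, -0.0548, 0.1514]
tool_rot: [0.382, 3.114, 0.001]
ft_force: [0.5, 0.1, -0.2]
grip_width: 0.001
time: 6.45
position: [0.5638, 0.1706, 0.1477]
tool_rot: [-0.382, -3.117, 0.0]
ft_force: [0.5, -0.8, 0.7]
grip_width: 0.009
time: 6.75
position: [0.5666, 0.2158, 0.1472]
tool_rot: [-0.376, -3.117, 0.002]
ft_force: [0.2, -1.6, -0.6]
grip_width: 0.004
[0.56659377 0.21580038 0.14717351] [ 0.16813691 -1.56183934 -0.5756352 ]
(array([0.56092242, 0.21711366]), np.float64(0.058478659709485514), np.float64(0.061845308659083165), 6760)
(array([ 0.54854093, -0.05491507]), np.float64(0.05779668512888991), np.float64(0.06240947871808289), 599)
```

View pics/w2.png

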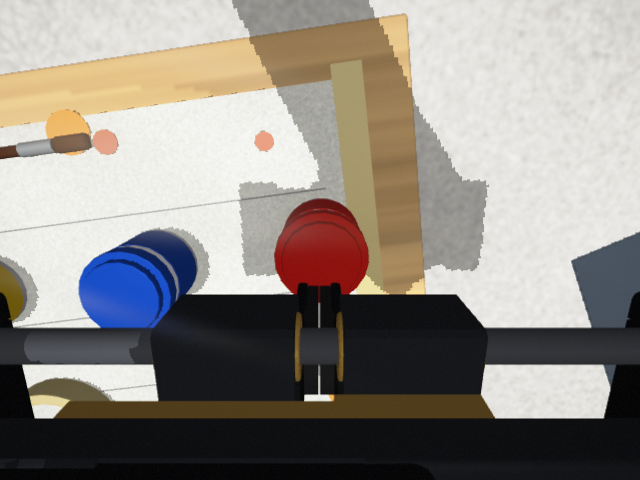

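View pics/s2.png

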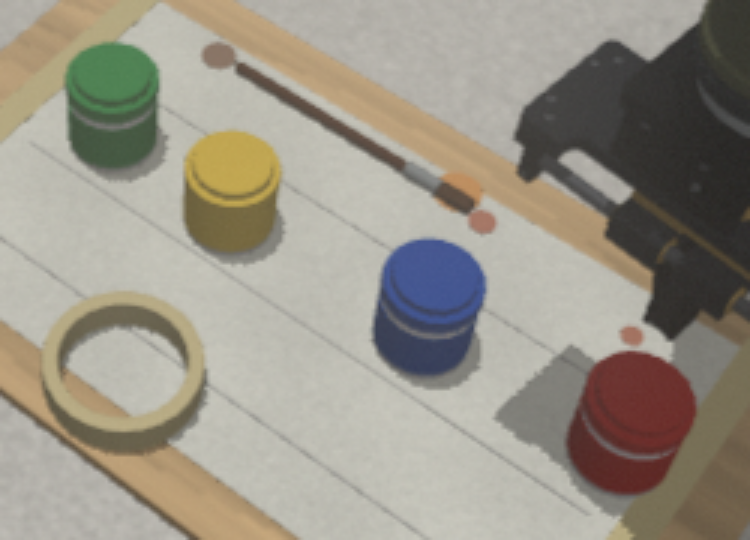

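The scene crop shows the yellow lid with no white left, and the pot hasn't moved (top fix still 0.5485, -0.055). In the wrist view the fingertips are over the red lid, at (322,250). The wrist x fix is cut short by the gripper hiding part of the lid, so I'm keeping the top fix. Next I press red.

```bash
python3 -m creep '[[[0,0,0,25,0,0,0],[0,0,0,50,0,0,0],[0,0,0,62,0,0,0],[0,0,0,62,0,0,0],[0,0,0,62,0,0,0]]]'
python3 -m creep '[[[0,0,0,1.5,0,0,0],[0,0,0,3,0,0,0],[0,0,0,4,0,0,0],[0,0,0,4,0,0,0]]]'
python3 -m creep '[[[0,0,0,1.5,0,0,0],[0,0,0,3,0,0,0],[0,0,0,4,0,0,0],[0,0,0,4,0,0,0]]]'
```

```text
time: 7.4
position: [0.5681, 0.2138, 0.0873]
tool_rot: [0.384, 3.117, 0.0]
ft_force: [0.1, -0.0, 0.1]
grip_width: 0.0
time: 7.8
position: [0.5676, 0.2145, 0.0828]
tool_rot: [0.382, 3.118, 0.0]
ft_force: [0.3, 0.1, 0.3]
grip_width: 0.005
time: 8.2
position: [0.5678, 0.2145, 0.0789]
tool_rot: [0.382, 3.118, 0.001]
ft_force: [-0.9, 0.3, 3.4]
grip_width: 0.006
```

```bash
python3 -m creep '[[[0,0,0,1.5,0,0,0],[0,0,0,3,0,0,0],[0,0,0,5,0,0,0],[0,0,0,5,0,0,0]]]'
python3 -m creep '[[[0,0,0,1,0,0,0],[0,0,0,2,0,0,0],[0,0,0,3,0,0,0],[0,0,0,3,0,0,0]]]'
python3 -m creep '[[[0,0,0,1,0,0,0],[0,0,0,2,0,0,0],[0,0,0,2,0,0,0],[0,0,0,2,0,0,0]]]'
```

```text
time: 8.6
position: [0.5677, 0.2145, 0.0734]
tool_rot: [0.382, 3.118, 0.0]
ft_force: [0.2, -0.3, 3.3]
grip_width: 0.006
time: 9.0
position: [0.5678, 0.2145, 0.0708]
tool_rot: [0.382, 3.118, 0.001]
ft_force: [0.2, 0.3, 4.6]
grip_width: 0.003
time: 9.4
position: [0.5678, 0.2145, 0.0695]
tool_rot: [0.382, 3.118, 0.001]
ft_force: [-1.5, 0.0, 9.3]
grip_width: 0.005
```

Red is on its stop, with the same signature (9.3 N at z = 0.0695). Now blue.

```bash
python3 -m creep '[[[0,0,0,-10,0,0,0],[0,0,0,-40,0,0,0],[0,0,0,-70,0,0,0],[0,0,0,-70,0,0,0]]]'
python3 -m creep '[[[0,-8,-42,0,0,0,0],[0,-16,-84,0,0,0,0],[0,-24,-125,0,0,0,0],[0,-24,-125,0,0,0,0],[0,-24,-125,0,0,0,0]]]'
python3 -m creep '[[[0,0,0,25,0,0,0],[0,0,0,45,0,0,0],[0,0,0,55,0,0,0],[0,0,0,55,0,0,0],[0,0,0,55,0,0,0]]]'
python3 -m creep '[[[0,0,0,1.5,0,0,0],[0,0,0,3,0,0,0],[0,0,0,3,0,0,0]]]'
```

```text
time: 9.8
position: [0.5698, 0.2149, 0.1426]
tool_rot: [0.382, 3.113, 0.005]
ft_force: [-0.0, -0.6, -1.1]
grip_width: 0.005
time: 10.3
position: [0.56, 0.0859, 0.1379]
tool_rot: [-0.386, -3.116, 0.0]
ft_force: [-0.6, 0.0, -0.5]
grip_width: 0.005
time: 10.8
position: [0.5609, 0.088, 0.0839]
tool_rot: [0.38, 3.118, 0.0]
ft_force: [1.3, 0.0, -0.1]
grip_width: 0.004
time: 11.1
position: [0.561, 0.0874, 0.081]
tool_rot: [0.382, 3.117, 0.001]
ft_force: [0.5, 0.4, 1.3]
grip_width: 0.013
```

```bash
python3 -m creep '[[[0,0,0,1.5,0,0,0],[0,0,0,3,0,0,0],[0,0,0,5,0,0,0],[0,0,0,5,0,0,0]]]'
python3 -m creep '[[[0,0,0,1.5,0,0,0],[0,0,0,3,0,0,0],[0,0,0,5,0,0,0],[0,0,0,5,0,0,0]]]'
python3 -m creep '[[[0,0,0,1,0,0,0],[0,0,0,2,0,0,0],[0,0,0,2,0,0,0],[0,0,0,2,0,0,0]]]'
```

```text
time: 11.5
position: [0.5611, 0.0874, 0.0757]
tool_rot: [0.382, 3.117, 0.001]
ft_force: [0.5, 0.2, 3.2]
grip_width: 0.005
time: 11.9
position: [0.5611, 0.0873, 0.0707]
tool_rot: [0.382, 3.118, 0.0]
ft_force: [-0.4, 0.8, 4.9]
grip_width: 0.007
time: 12.3
position: [0.5611, 0.0874, 0.0694]
tool_rot: [0.382, 3.118, 0.001]
ft_force: [-1.4, 0.3, 8.2]
grip_width: 0.001
```

Blue is home with the same signature. I'll lift clear and check everything.

```bash
python3 -m creep '[[[0,0,0,-10,0,0,0],[0,0,0,-45,0,0,0],[0,0,0,-90,0,0,0],[0,0,0,-135,0,0,0],[0,0,0,-160,0,0,0]]]'
python3 -m creep '[[[0,35,0,0,0,0,0],[0,70,0,0,0,0,0],[0,90,0,0,0,0,0],[0,90,0,0,0,0,0],[0,90,0,0,0,0,0]]]'
python3 - <<'E'
from h import *;from bench import ctrl
im=ctrl.get_image("scene");cv2.imwrite("pics/s3.png",cv2.resize(im[180:400,270:536,::-1],None,fx=2.7,fy=2.7))
t=ctrl.get_image("top");cv2.imwrite("pics/t3.png",t[:,:,::-1]);p=ctrl.camera_params("top")
p2=ctrl.camera_params("scene")
for c in HUE:
    for i,q in((t,p),(im,p2)):
        r=lid(i,q,c,.075 if c=="green" else .065);print(c,r and (r[0].round(4),np.round(r[1:],3)))
E
```

```text
time: 12.8
position: [0.5613, 0.087, 0.232]
tool_rot: [0.382, 3.115, 0.002]
ft_force: [1.0, -0.3, -0.4]
grip_width: 0.003
time: 13.3
position: [0.4734, 0.1087, 0.2285]
tool_rot: [0.381, 3.118, -0.0]
ft_force: [0.2, -0.2, 0.2]
grip_width: 0.005
yellow (array([ 0.5485, -0.0549]), array([5.8e-02, 6.2e-02, 6.0e+02]))
yellow (array([ 0.5508, -0.0546]), array([5.60e-02, 5.70e-02, 6.17e+02]))
red (array([0.5723, 0.189 ]), array([2.20e-02, 4.60e-02, 1.36e+02]))
red (array([0.5689, 0.2168]), array([5.800e-02, 8.500e-02, 1.313e+03]))
blue (array([0.5593, 0.0851]), array([5.70e-02, 5.90e-02, 5.67e+02]))
blue (array([0.5632, 0.0874]), array([5.50e-02, 4.80e-02, 5.58e+02]))
green (array([ 0.5332, -0.1519]), array([5.60e-02, 5.70e-02, 5.45e+02]))
green None
```

View pics/s3.png

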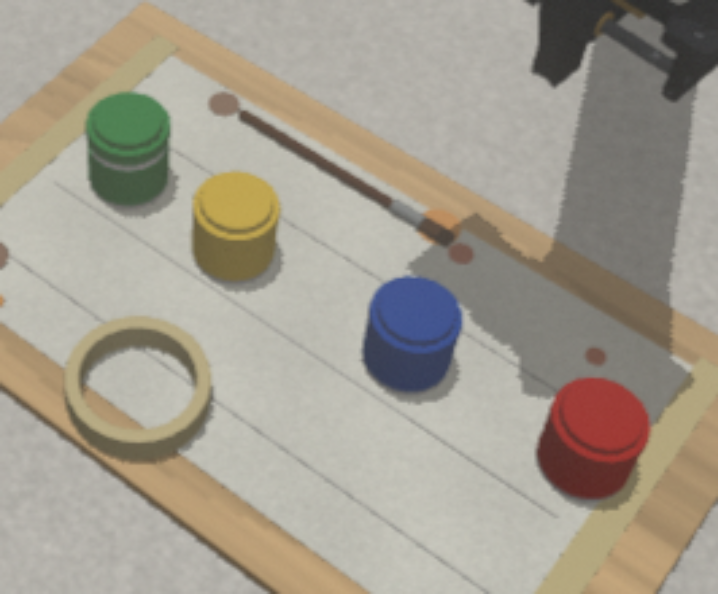

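View pics/t3.png

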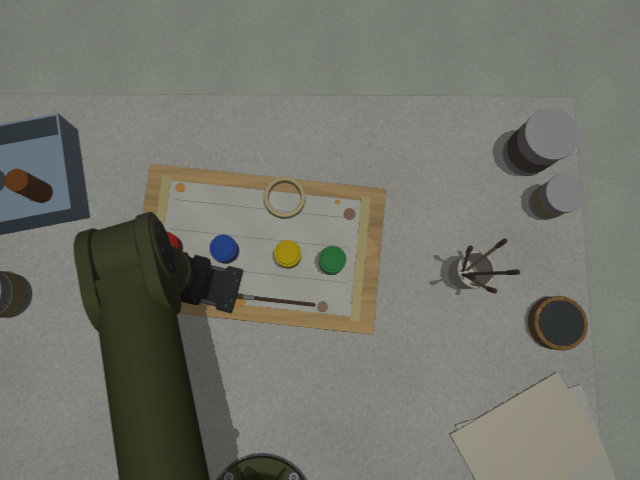

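The scene crop shows yellow (235,225), blue (412,335) and red (593,438) with no white neck. Green (128,148) still has its neck showing. The tape, brush and mug are where they were, and the gripper is clear of everything. In the top view only red is partly hidden by the arm. I'm handing the job in.

```bash
python3 -c "
from bench import ctrl
print(ctrl.close_job())"
```

```text
the job is handed in; nothing more can be done
None
```

The yellow, red and blue lids are fully home, pressed in that order with the gripper shut, and the job was handed in at about 13.4 s.

- **Pressing:** Each lid slid at about 3 N. On its stop, the force rose to 9.6 N (yellow), 9.3 N (red) and 8.2 N (blue), with the fingertips at z of about 0.0695 m.
- **Last pictures:** No white neck shows on the three lids, and the green neck is still showing. The tape, brush and mug look unmoved, and the arm was touching nothing.
- **Pot positions:** Yellow, blue and green stayed within about 2 mm of where they started.
- **Checks that failed or disagreed:**
  - In the last top view the arm partly hid the red pot, so that fix is not valid. The scene camera puts red within 1 mm of its start.
  - The green pot's colour mask failed in the scene view, so I checked it there by eye and by the top fix.
  - The top and scene cameras differed by up to 5 mm on pot positions.

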